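# Thread the pay-off spindle through both bushings and the wire spool

## Robot

A 6-joint arm with a two-finger parallel gripper is mounted at the origin on the work surface. World frame = base frame: x ahead of the robot, y to its left, z up, the work surface at z = 0. Lengths are in mm, angles in rad, forces in N, time in s.
With the tool pointing down it reaches from about 275 to 1000 mm from the base axis. Payload 8.4 kg.
Tool frame: the origin (TCP) lies midway between the tips of the shut fingers; the grasp point (between the pads) lies 19 mm behind it; z points along the fingers, y is the line along which they close (so a half turn about z gives the same grasp; the last joint's range is limited). The gripper opens to 85 mm and grips with 20 to 120 N. Pads are 22 mm wide; open, the fingers measure 114 mm over their backs; the gripper's body (76 mm by 85 mm) begins 54 mm behind the grasp point. The pads swing forward as they close: fully open they stand 13 mm farther back than shut.
Start: joints at [-1.219, 0.353, 1.633, -0, 1.155, -0.002], TCP at [216.539, -586.292, 231.281] pointing down, gripper open.
Joint ranges: [-2.63, 2.63], [-0.92, 2.1], [0.06, 2.66], [-1.3, 4.44], [0, 2.69], [-3.02, 3.02]. Speed limits (rad/s): [2.22, 2.22, 2.79, 3.14, 3.14, 3.14].

## Interface

Orientations are given as [roll, pitch, yaw] about the fixed x, y, z axes, in that order (R = Rz(yaw) Ry(pitch) Rx(roll)).
In Python, from rig import telemetry, optics, r gives the robot as it stands.
- The arm moves only by the tool play_rows, never from a script. Its arguments are lists of equal length, an entry for each row: "dp": the shift along the tool's x, y, z in units of 40 mm (1.0 is 40 mm), a list of three; "rot": the turn, a rotation vector about the tool's x, y, z in units of 6 degrees (1.0 is 6 degrees), a list of three. In form: {"dp": [[tx, ty, tz], ...], "rot": [[ax, ay, az], ...]}. A call has 1 to 5 rows; each row is the pose to reach, as a shift and turn from the pose commanded when the call began, along the tool's axes at that moment; what a row does not reach only later rows make up. A row lasts 1/12 s, in which the tool goes at most 41.7 mm and 7.16 degrees, less where a joint would pass 70% of its speed; a pose out of reach is approached as far as the arm can. A call with a gripper value outside its range is refused whole. "fingers" is the opening, from 0 (shut) to 1 (fully open), set as the call begins (left out, the last holds). The fingers move at their own pace and stop on an object; "grip_force" is the grip in N (left out, the last holds). Time passes only in rows, so rows that repeat a pose let the fingers close. It gives the time, the measured TCP pose, the force, the opening and the grip force at its end, in the units of the state.
- telemetry.sense(): the state, without advancing time (a new reading comes with each control period).
- optics.grab_frame(name): name is "scene" or "side" or "wrist"; returns a dict with "color" (420x560x3 uint8, red, green, blue), "mtx" (3x3 intrinsics, pixels), "R" (3x3) and "t" (3): a world point X has camera coordinates R X + t; the wrist camera has in their place "mount" (4x4, takes a point from camera to tool coordinates, whose origin is the TCP and whose axes are the flange's). Camera axes: x right, y down, z forward; pixel columns grow to the right and rows downward; lengths in mm; the calibration is good to about 2 mm. The wrist camera is an equidistant fisheye: a pixel r from the principal point sees the ray r / f radians off the axis. A picture is of the moment at which its call begins: read the wrist's pose just before it. There is no depth.
- r.sign_off(): hands the job in; it is judged then, once.
The state is a dict: "clock": time; "qpos": joint angles; "qvel": joint speeds; "joint_efforts": joint torques, N m; "eef_pos": TCP position; "tcp_rot": TCP orientation; "contact_force": force on the tool from outside, world axes, zero at the start; "wrist_torque": the same for the moment, N m; "opening": opening from 0.0 (shut) to 1.0 (fully open); "grasp_force": force on a finger pad.
Only numpy, scipy, OpenCV 4.12 (cv2) and the standard library are available. Lean on these libraries where they do the work, as an engineer would, in place of code of your own. Each camera call takes 0.05 s, during which the arm holds its last target. There are 200 camera calls.

## Task

Take the long red-knobbed spindle out of the wooden rack and thread it, nose down, through the upper bushing of the blue pay-off stand, on through the copper wire spool and through the lower bushing, until its whole tapered nose stands out below the lower arm. Finish while still gripping it upright like that, with the nose hanging clear of the stand's base plate so that a retaining ring can be fitted: do not let go or let it rest on the plate. Leave the short black-knobbed spindle, the other spools and the tools where they are, and the copper spool in its place in the stand.

Things in the scene. Friction and masses are not known exactly. Their poses are not given: they have to be found in the camera images.
- spindle_knob (a point): Centre (half-way up) of the red knob of the long spindle (loose, about 140 g). The knob is a round upright cylinder, 22 mm diameter, 36 mm tall, to be gripped from above at any yaw. Below it a plain steel shaft of 12 mm diameter runs 120 mm down to the nose, so the nose tip lies 138 mm below this point. The point's z axis runs along the shaft, from nose to knob. At the start the spindle stands upright in a hole of the rack.
- spindle_nose (a point): Nose tip of the long spindle, on its axis; z axis as for the knob. The last 12 mm taper from the 12 mm shaft to a flat tip of 7 mm diameter.
- short_knob (a point): Centre of the black knob (22 mm diameter, 36 mm tall) of the short spindle, a bystander that stands in the rack's other hole; its shaft is 85 mm long and its knob is 35 mm lower than the red one. Must stay.
- rack: Fixed block of light wood, 60 mm along its x, 150 mm along its y, 50 mm tall; origin at the centre of its underside, on the bench. Two upright holes, 14 mm wide and 40 mm deep (floor 10 mm above the bench), at y = +40 and -40 mm; which spindle stands in which varies. A gripper that closes along the rack's x axis keeps its fingers clear of the other spindle.
- stand: Fixed blue C-shaped pay-off stand; origin on the bench below the axis of the bushings, z up. Dark base plate 110 (x) by 130 mm (y from -47 to +83 mm), 6 mm thick. Two level arms, each 84 x 84 mm and 12 mm thick, centred on the axis: lower arm from z = 46 to 58 mm, upper arm from z = 106 to 118 mm. One post, 84 x 22 mm, at y = +42 to +64 mm, up to the level of the upper arm's top; nothing stands higher than 120 mm.
- upper_bushing (a point): Centre of the upper bushing's mouth, at the level of the upper arm's top face (118 mm above the bench), marked by a 25 mm brass flange. Vertical through hole, 15 mm diameter, 12 mm long.
- lower_bushing (a point): Centre of the lower bushing's lower end, at the level of the lower arm's underside (46 mm above the bench, 40 mm above the base plate), directly below the upper bushing. Vertical through hole, 15 mm diameter, 12 mm long.
- spool_mid (a point): Centre of the copper wire spool with white flanges (loose, about 350 g): 64 mm diameter, 40 mm tall, with a vertical bore of 22 mm. It lies between the arms, on the lower arm, inside four small pegs that keep it within about 3 mm of the axis. It is to stay there.
- clamp: Black spring clamp with an orange tip, about 110 x 35 mm, 16 mm high, lying on the bench; origin at its underside, at the pivot. Bystander.
- driver: Screwdriver with a yellow handle, lying on the bench. Bystander.
- spanner: Steel spanner lying on the bench. Bystander.
- green_spool_mid (a point): Centre of a spool with green wire and black flanges, 72 mm diameter, 70 mm tall, standing on the bench. Bystander.
- amber_spool_mid (a point): Centre of a spool with amber wire and white flanges, 84 mm diameter, 60 mm tall, standing on the bench. Bystander.
Things that resemble listed ones, but are neither listed nor needed, are in the scene too. Leave any green or turquoise look-alike of the part that bears spindle_knob alone. Of the things that look like the stand, the smaller one is meant.

How it is judged:
By the outcome, as a careful person would: the job done as asked, in the order asked, and still so for the second after the job is handed in, while the arm keeps its last pose, push and grip.
It also fails if it takes over 46 s, if anything falls off the work surface, if the arm or the gripper's body presses on something with over 40 N, if the wrist force passes 120 N, or if a joint passes its speed limit or range.

## Working session

There is one attempt and no reset: what is moved stays moved. The work goes in short steps, Python scripts to look and compute and a tool call to move; the robot and the scene stay as the last step left them, time stands still between calls to the robot, and variables do not carry over. Pictures are saved under pics/ and viewed, at most 10 in all, crops included, and the job is handed in when it is done.

Besides the shell and the picture viewer there is one more tool, called after "Request:" as name(argument=value, ...) on one line, values as JSON. play_rows: Moves the arm, as the interface text tells. Its arguments: {"type":"object","properties":{"dp":{"type":"array"},"rot":{"type":"array"},"fingers":{"type":"number"},"grip_force":{"type":"number"}},"required":["dp","rot"]}

```bash
mkdir -p pics; ls; cat > h.py <<'E'
import numpy as np,cv2
from rig import telemetry,optics,r
def save(n,f): cv2.imwrite('pics/'+f,cv2.cvtColor(n,cv2.COLOR_RGB2BGR))
E
python3 - <<'E'
from h import *
import pickle
D={}
s=telemetry.sense();print(s)
for n in ("scene","side","wrist"):
    D[n]=optics.grab_frame(n); save(D[n]["color"],n+"0.png"); print(n,{k:np.round(v,3).tolist() for k,v in D[n].items() if k!="color"})
pickle.dump((s,D),open('d0.pkl','wb'))
save(np.vstack([D["scene"]["color"],D["side"]["color"]])[::1],"both.png")
E
```

```text
pics
{'clock': 0.0, 'qpos': array([-1.21942197e+00,  3.53697586e-01,  1.63414761e+00,  2.47044347e-05,
        1.15522249e+00, -2.37866275e-03]), 'qvel': array([-0.00153714,  0.00027938,  0.00078433,  0.00167156,  0.00089217,
       -0.00202886]), 'joint_efforts': array([ 8.27227541e-04, -6.05242181e+01, -3.42076993e+01, -4.56308680e-05,
        9.58556804e-03,  2.46611427e-05]), 'eef_pos': array([ 216.36242747, -585.82738816,  230.52505211]), 'tcp_rot': array([-3.14011768e+00, -2.60955191e-05,  3.53743009e-01]), 'contact_force': array([-0.17847793, -0.4979355 , -0.35575396]), 'wrist_torque': array([0.01546396, 0.00625732, 0.00985774]), 'grasp_force': 0.0, 'opening': 1.0008680864188708}
scene {'mtx': [[405.923, 0.0, 278.95], [0.0, 405.923, 209.73], [0.0, 0.0, 1.0]], 'R': [[0.179, 0.984, -0.017], [0.624, -0.127, -0.771], [-0.761, 0.127, -0.637]], 't': [11.279, -233.512, 1456.183]}
side {'mtx': [[401.848, 0.0, 280.825], [0.0, 401.848, 205.989], [0.0, 0.0, 1.0]], 'R': [[0.919, -0.395, 0.015], [-0.275, -0.666, -0.693], [0.284, 0.633, -0.721]], 't': [-514.777, 159.125, 949.995]}
wrist {'mtx': [[325.192, 0.0, 287.618], [0.0, 325.192, 205.451], [0.0, 0.0, 1.0]], 'mount': [[0.0, -0.965, -0.262, 66.671], [1.0, 0.0, 0.001, -0.303], [-0.0, -0.262, 0.965, -143.203], [0.0, 0.0, 0.0, 1.0]]}
```

View pics/scene0.png

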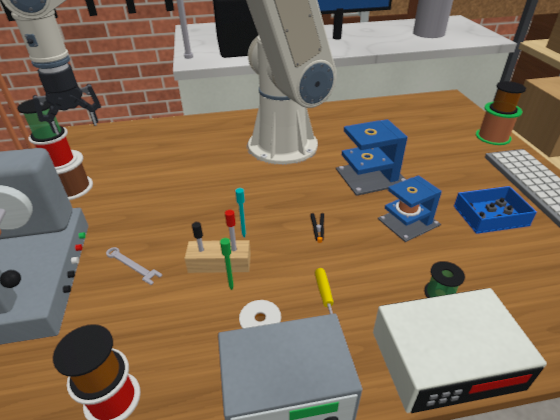

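View pics/side0.png

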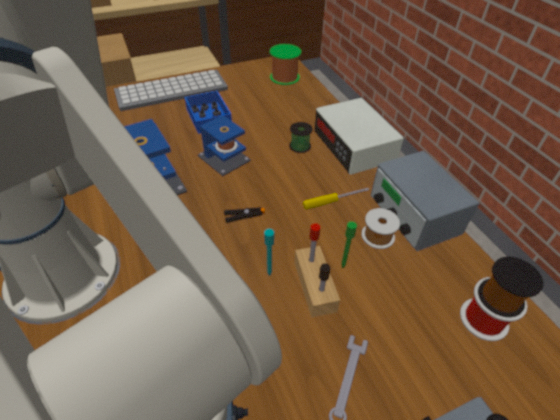

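Scene picture: the candidates are red knob (231,218), black knob (198,231), turquoise look-alike (240,196) and green look-alike (226,246). I choose red. The stands are the large one at (375,150) and the small one with the copper spool at (412,205); I choose the small one. In the side picture the red knob is at (315,230) and the small stand at (224,130). Next, one close crop mosaic.

```bash
python3 - <<'E'
from h import *
import pickle
s,D=pickle.load(open('d0.pkl','rb'))
def c(n,x,y,w=100,h=75): return cv2.resize(D[n]["color"][y:y+h,x:x+w],(400,300),interpolation=cv2.INTER_CUBIC)
save(np.vstack([np.hstack([c("scene",175,200),c("scene",365,165)]),np.hstack([c("side",270,215,120,90),c("side",180,105)])]),"crop1.png")
# red knob blobs
for n,(x0,y0,x1,y1) in {"scene":(215,200,245,260),"side":(300,215,330,270)}.items():
    im=D[n]["color"][y0:y1,x0:x1].astype(int); m=((im[...,0]>110)&(im[...,1]<60)&(im[...,2]<60)).astype(np.uint8)
    k,l,st,ce=cv2.connectedComponentsWithStats(m); i=1+st[1:,4].argmax(); print(n,st[i]+[x0,y0,0,0,0],ce[i]+[x0,y0])
E
```

```text
scene [225 210  10  17 143] [229.76223776 217.88811189]
side [310 223  10   9  68] [314.64705882 227.19117647]
```

View pics/crop1.png

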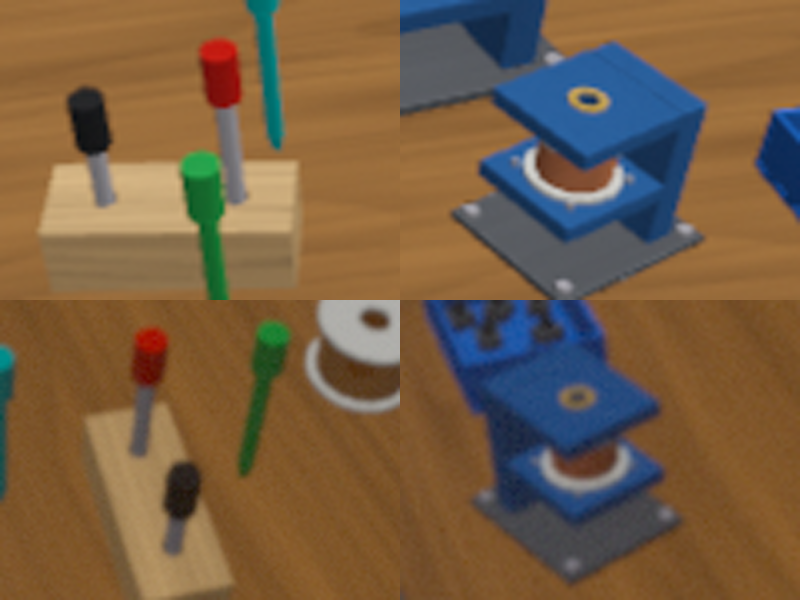

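```bash
cat >> h.py <<'E'
from scipy.optimize import least_squares
def onplane(d,uv,z):
    ray=d["R"].T@np.linalg.solve(d["mtx"],[*uv,1]); c=-d["R"].T@d["t"]; return c+ray*(z-c[2])/ray[2]
def tri(d1,u1,d2,u2):
    def f(X):
        o=[]
        for d,u in((d1,u1),(d2,u2)):
            p=d["mtx"]@(d["R"]@X+d["t"]); o+=list(p[:2]/p[2]-u)
        return o
    q=least_squares(f,[500,0,100.]); return q.x,q.fun
E
python3 - <<'E'
from h import *
import pickle
s,D=pickle.load(open('d0.pkl','rb')); S,T=D["scene"],D["side"]; np.set_printoptions(precision=1,suppress=True)
for n,a,b,z in(("knob",(230.3,218.5),(315,232.1),148),("flange",(412.2,190),(224.2,129.5),118),("black",(197.3,230.2),(324.5,271.7),113)):
    print(n,*tri(S,a,T,b),onplane(S,a,z),onplane(T,b,z))
for n,cs,z in(("rack",[(52,163),(298,163),(300,235),(40,235)],50),("arm",[(215,43),(303,105),(187,165),(93,93)],118)):
    x0,y0=(175,200) if n=="rack" else (365,165)
    P=np.array([onplane(S,(x0+u/4,y0+v/4),z)[:2] for u,v in cs]); e=np.roll(P,-1,0)-P
    print(n,P.tolist(),np.linalg.norm(e,axis=1),np.degrees(np.arctan2(e[:,1],e[:,0])))
E
```

```text
knob [ 542.5 -220.2  146.2] [-0.2  0.2 -0.1 -0.2] [ 544.2 -219.8  148. ] [ 541.8 -222.1  148. ]
flange [487.3 250.1 115.9] [-0.1  0.1 -0.1 -0.1] [489.4 248.9 118. ] [486.5 246.4 118. ]
black [ 528.2 -298.9  111.8] [-0.1  0.1 -0.1 -0.1] [ 529.4 -298.6  113. ] [ 527.7 -299.7  113. ]
rack [[492.4453926479076, -329.5480795882658], [522.4347546628941, -179.49322263744187], [583.3598161105638, -185.87741545200714], [553.3801555330673, -337.0528364199922]] [153.   61.3 154.1  61.4] [  78.7   -6.  -101.2  173. ]
arm [[433.3498079171544, 293.03205511835944], [508.84084312436573, 317.28765947967116], [550.9044414383472, 219.7778886739581], [470.03213719823873, 192.07613807397115]] [ 79.3 106.2  85.5 107.4] [  17.8  -66.7 -161.1  110. ]
```

```bash
python3 - <<'E'
from h import *
import pickle
s,D=pickle.load(open('d0.pkl','rb')); S,T=D["scene"],D["side"]; np.set_printoptions(precision=1,suppress=True)
for n,a,b in(("green",(225.5,247.5),(351,230)),("teal",(240,196),(269,237)),):
    print(n,*tri(S,a,T,b))
for n,u in(("machine",(62,325)),("machR",(88,210)),("spools",(75,195)),("bigstand",(375,185))): print(n,onplane(S,u,0))
print("mach top r",onplane(S,(60,155),150))
p=lambda X:(lambda q:q[:2]/q[2])(S["mtx"]@(S["R"]@np.array(X)+S["t"]))
print(p((216,-586,231)),p((380,-403,200)),p((543,-221,148)))
E
```

```text
green [ 622.7 -238.   135.9] [-0.  0. -0. -0.]
teal [ 449.7 -188.4  136.4] [ 0.1 -0.1  0.1  0.1]
machine [ 652.1 -609.4    0. ]
machR [ 248.7 -624.5    0. ]
spools [ 164.3 -677.2    0. ]
bigstand [299.4 236.9   0. ]
mach top r [ 177.7 -666.6  150. ]
[ 77.7 132.9] [147.3 168.9] [229.7 218.2]
```

Request:
play_rows(dp=[[0.9,-0.47,0],[1.8,-0.94,0],[2.7,-1.41,0],[3.6,-1.88,0],[4.4,-2.34,0]], rot=[[0,0,-1],[0,0,-2],[0,0,-3],[0,0,-4],[0,0,-5]], fingers=0.6)

```text
clock: 0.57
eef_pos: [350.3, -435.7, 231.1]
tcp_rot: [-3.141, -0.0, 0.882]
contact_force: [2.0, 0.3, 0.7]
opening: 0.6
grasp_force: 0.0
```

Request:
play_rows(dp=[[1,0.05,0],[2,0.1,0],[3,0.15,0],[4,0.2,0],[5,0.22,0]], rot=[[0,0,-1],[0,0,-2],[0,0,-3],[0,0,-4],[0,0,-4.8]])

```text
clock: 0.98
eef_pos: [484.9, -287.7, 231.3]
tcp_rot: [3.141, 0.0, 1.385]
contact_force: [0.3, -0.8, -0.8]
opening: 0.597
grasp_force: 0.0
```

Request:
play_rows(dp=[[0.65,0.37,0.1],[1.3,0.75,0.3],[1.95,1.13,0.5],[1.95,1.13,0.5],[1.95,1.13,0.5]], rot=[[0,0,0],[0,0,0],[0,0,0],[0,0,0],[0,0,0]])

```text
clock: 1.4
eef_pos: [543.2, -220.0, 210.5]
tcp_rot: [-3.14, -0.0, 1.383]
contact_force: [-0.1, -0.1, 0.3]
opening: 0.6
grasp_force: 0.0
```

```bash
cat >> h.py <<'E'
from scipy.spatial.transform import Rotation as Ro
def wproj(d,Xt):  # tool coords -> wrist pixel
    M=np.linalg.inv(d["mount"]); p=M[:3,:3]@np.asarray(Xt,float)+M[:3,3]
    th=np.arctan2(np.hypot(p[0],p[1]),p[2]); a=np.arctan2(p[1],p[0]); K=d["mtx"]
    return np.array([K[0,2]+K[0,0]*th*np.cos(a),K[1,2]+K[1,1]*th*np.sin(a)])
def wray(d,uv):  # pixel -> origin,dir in tool coords
    K=d["mtx"]; q=(np.array(uv)-K[:2,2])/K[0,0]; th=np.hypot(*q); v=np.array([*(q/max(th,1e-9)*np.sin(th)),np.cos(th)])
    return d["mount"][:3,3],d["mount"][:3,:3]@v
def wonz(d,s,uv,z): # world point on height z
    R=Ro.from_euler('xyz',s["tcp_rot"]).as_matrix(); o,v=wray(d,uv); o=R@o+s["eef_pos"]; v=R@v; return o+v*(z-o[2])/v[2]
E
python3 - <<'E'
from h import *
import pickle
s=telemetry.sense(); d=optics.grab_frame("wrist"); pickle.dump((s,d),open('w1.pkl','wb')); save(d["color"],"w1.png")
print(s["eef_pos"],s["tcp_rot"])
im=d["color"].astype(int); m=((im[...,0]>100)&(im[...,1]<60)&(im[...,2]<60)).astype(np.uint8)
k,l,st,ce=cv2.connectedComponentsWithStats(m)
for i in range(1,k):
    if st[i,4]>50: print(st[i],ce[i])
E
```

```text
[ 543.24171298 -220.00900775  210.48631942] [-3.14008139e+00 -2.34128616e-04  1.38274239e+00]
[ 269  202   34   45 1234] [285.43435981 224.34197731]
[ 489  290   57   47 1465] [514.67030717 311.21638225]
[526 340  26  20 225] [538.95555556 349.03111111]
```

View pics/w1.png

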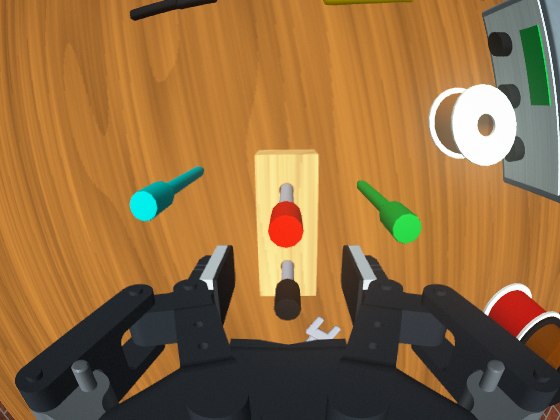

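Wrist view: red knob top at about (286,231), midway between the pads. The black spindle (288,300) lies clear along the rack, and the turquoise (145,205) and green (405,228) look-alikes are outside the fingers.

```bash
python3 - <<'E'
from h import *
import pickle
s,d=pickle.load(open('w1.pkl','rb')); np.set_printoptions(precision=1,suppress=True)
print(wonz(d,s,(286,231),166), "hole",wonz(d,s,(286.5,188),50), wproj(d,(0,0,s["eef_pos"][2]-166)))
print("black top",wonz(d,s,(288,306),131),"rack c",[wonz(d,s,u,50) for u in((256,153),(318,153),(316,296),(260,296))])
c=d["color"][195:255,255:320].astype(int); m=(c[...,0]>225)&(c[...,1]<60); y,x=np.nonzero(m); print(x.mean()+255,y.mean()+195,x.min()+255,x.max()+255,y.min()+195,y.max()+195)
E
```

```text
[ 542.5 -220.4  166. ] hole [ 542.6 -218.4   50. ] [287.  230.2]
black top [ 529.3 -296.2  131. ] rack c [array([ 520.9, -179.9,   50. ]), array([ 578. , -190.8,   50. ]), array([ 551.7, -340.8,   50. ]), array([ 492.3, -329.6,   50. ])]
285.16152019002374 230.5605700712589 269 302 215 246
```

Request:
play_rows(dp=[[0,0,0.6],[0,0,1.2],[0,0,1.8],[0,0,2.1],[0,0,2.1]], rot=[[0,0,0],[0,0,0],[0,0,0],[0,0,0],[0,0,0]])

```text
clock: 1.87
eef_pos: [540.7, -221.6, 124.9]
tcp_rot: [-3.137, -0.001, 1.379]
contact_force: [0.4, 0.6, -0.6]
opening: 0.593
grasp_force: 0.0
```

Request:
play_rows(dp=[[0,0,0],[0,0,0],[0,0,0],[0,0,0],[0,0,0]], rot=[[0,0,0],[0,0,0],[0,0,0],[0,0,0],[0,0,0]], fingers=0, grip_force=70)

```text
clock: 2.28
eef_pos: [543.5, -221.8, 128.9]
tcp_rot: [3.14, 0.001, 1.38]
contact_force: [-2.6, -0.6, 6.6]
opening: 0.238
grasp_force: 68.3
```

Request:
play_rows(dp=[[0,0,0],[0,0,0],[0,0,0],[0,0,0],[0,0,0]], rot=[[0,0,0],[0,0,0],[0,0,0],[0,0,0],[0,0,0]])

```text
clock: 2.7
eef_pos: [543.5, -221.7, 128.9]
tcp_rot: [3.14, 0.001, 1.38]
contact_force: [-2.8, -0.2, 7.5]
opening: 0.241
grasp_force: 68.3
```

Request:
play_rows(dp=[[0,0,-0.3],[0,0,-0.7],[0,0,-1.2],[0,0,-1.8],[0,0,-2.5]], rot=[[0,0,0],[0,0,0],[0,0,0],[0,0,0],[0,0,0]])

```text
clock: 3.12
eef_pos: [542.5, -221.0, 228.7]
tcp_rot: [-3.141, -0.0, 1.38]
contact_force: [-0.7, 0.6, -1.4]
opening: 0.237
grasp_force: 68.5
```

Request:
play_rows(dp=[[0,0,-0.5],[0,0,-0.9],[0,0,-0.9],[0,0,-0.9]], rot=[[0,0,0],[0,0,0],[0,0,0],[0,0,0]])

```text
clock: 3.45
eef_pos: [543.5, -221.4, 264.6]
tcp_rot: [3.139, 0.0, 1.38]
contact_force: [-0.2, 0.4, -1.1]
opening: 0.234
grasp_force: 68.5
```

```bash
python3 - <<'E'
from h import *
import pickle
s=telemetry.sense(); d=optics.grab_frame("wrist"); pickle.dump((s,d),open('w2.pkl','wb')); save(d["color"],"w2.png")
print(s["eef_pos"],s["tcp_rot"],s["contact_force"],s["grasp_force"],s["opening"])
for z in(-37,-19,0,50,119): print(z,wproj(d,(0,0,z)))
E
```

```text
[ 543.47980548 -221.40873646  264.63726612] [3.13889589e+00 4.52272304e-04 1.38019744e+00] [-0.21413548  0.36136575 -1.13996789] 68.53558659553528 0.2337331813002578
-37 [286.82979617 301.56852726]
-19 [286.89416669 279.46528938]
0 [286.94930121 260.94691835]
50 [287.05228493 227.29031154]
119 [287.13780452 200.18656579]
```

View pics/w2.png

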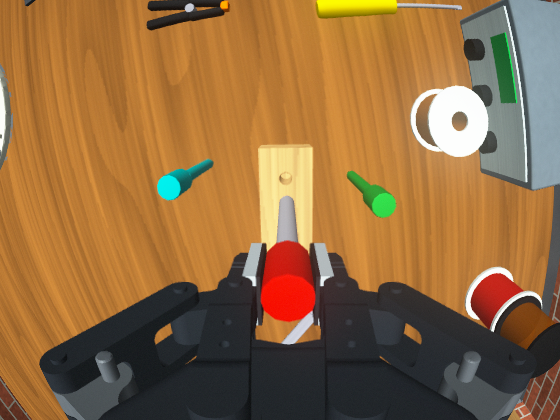

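Red spindle held straight at (288,280), nose tip at (287,198), upright above its now empty hole (286,178).

Request:
play_rows(dp=[[0.5,-0.2,0],[1.3,-0.5,0],[2.2,-0.8,0],[3.1,-1.1,0],[4.0,-1.4,0]], rot=[[0,0,0],[0,0,0],[0,0,0],[0,0,0],[0,0,0]])

```text
clock: 3.92
eef_pos: [516.9, -52.1, 261.7]
tcp_rot: [-3.139, 0.0, 1.379]
contact_force: [0.9, 1.6, -2.1]
opening: 0.243
grasp_force: 68.6
```

Request:
play_rows(dp=[[0.9,-0.3,0],[1.8,-0.7,0],[2.7,-1.0,0],[3.6,-1.4,0],[4.4,-1.7,0]], rot=[[0,0,0],[0,0,0],[0,0,0],[0,0,0],[0,0,0]])

```text
clock: 4.33
eef_pos: [483.0, 134.0, 261.8]
tcp_rot: [-3.139, 0.001, 1.38]
contact_force: [0.0, -0.4, -1.5]
opening: 0.242
grasp_force: 68.6
```

Request:
play_rows(dp=[[0.6,-0.2,0],[1.1,-0.4,0],[1.4,-0.5,0],[1.4,-0.5,0],[1.4,-0.5,0]], rot=[[0,0,0],[0,0,0],[0,0,0],[0,0,0],[0,0,0]])

```text
clock: 4.75
eef_pos: [475.5, 190.7, 262.4]
tcp_rot: [-3.14, 0.001, 1.381]
contact_force: [-0.3, -0.4, -0.9]
opening: 0.243
grasp_force: 68.6
```

```bash
python3 - <<'E'
from h import *
import pickle
s=telemetry.sense(); d=optics.grab_frame("wrist"); pickle.dump((s,d),open('w3.pkl','wb'))
print(s["eef_pos"],s["tcp_rot"],s["contact_force"],s["grasp_force"],s["opening"])
R=Ro.from_euler('xyz',s["tcp_rot"]).as_matrix(); p=wproj(d,R.T@(np.array([488,248,118])-s["eef_pos"])); print(p, wproj(d,(0,0,119)))
c=d["color"]; x,y=int(p[0])-100,max(0,int(p[1])-60)
cc=c[y:y+150,x:x+200]; print(x,y,cc.shape); save(cv2.resize(cc,None,fx=4,fy=4,interpolation=cv2.INTER_CUBIC),"w3.png")
E
```

```text
[475.45707687 190.72392029 262.37327483] [-3.14038101e+00  1.29384559e-03  1.38147527e+00] [-0.32015265 -0.37059776 -0.88422456] 68.6136245727539 0.2429847919759129
[289.12569311 128.11363742] [287.13998478 200.18460426]
189 68 (150, 200, 3)
```

View pics/w3.png

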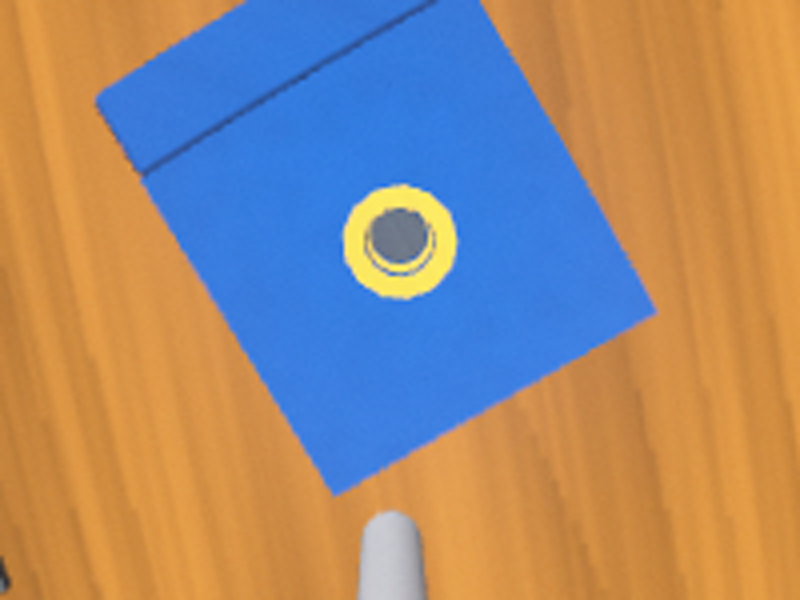

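```bash
python3 - <<'E'
from h import *
import pickle
s,d=pickle.load(open('w3.pkl','rb')); np.set_printoptions(precision=2,suppress=True)
R=Ro.from_euler('xyz',s["tcp_rot"]).as_matrix()
im=d["color"].astype(int); m=((im[...,0]>190)&(im[...,1]>170)&(im[...,2]<120)); m[:100]=0;m[160:]=0;m[:,:260]=0;m[:,320:]=0
h,_=cv2.findContours(m.astype(np.uint8),cv2.RETR_EXTERNAL,cv2.CHAIN_APPROX_NONE); h=max(h,key=len)
u=cv2.fitEllipse(h)[0]; print(u,len(h))
print("flange tool", R.T@(wonz(d,s,u,118)-s["eef_pos"]), "world",wonz(d,s,u,118))
print("nose edge pred",[wproj(d,(x,0,118.9)) for x in(0,3.5)], [wproj(d,(0,y,107)) for y in(-6,6)])
o,v=wray(d,(286.6,195.4)); print("tip edge tool",o+v*(118.9-o[2])/v[2])
for row in (199,201,204,208,212,216):
    g=cv2.cvtColor(d["color"],cv2.COLOR_RGB2HSV)[row,270:305,1]; x=np.nonzero(g<60)[0]; print(row,x.min()+270,x.max()+270)
E
```

```text
(288.6459045410156, 128.0280303955078) 75
flange tool [ 58.88   1.29 144.3 ] world [487.6  248.15 118.  ]
nose edge pred [array([287.14, 200.21]), array([287.14, 196.12])] [array([279.59, 203.9 ]), array([294.66, 203.9 ])]
tip edge tool [  4.12  -0.45 118.9 ]
199 281 292
201 280 293
204 279 293
208 279 294
212 279 294
216 278 294
```

Flange centre at (288.6,128.0), which is world (487.6,248.2,118) and agrees with the fixed cameras. The nose tip edge is at (286.6,195.4).

Request:
play_rows(dp=[[0.7,0.02,0],[1.3,0.045,0.1],[1.455,0.045,0.4],[1.455,0.045,0.4],[1.455,0.045,0.4]], rot=[[0,0,0],[0,0,0],[0,0,0],[0,0,0],[0,0,0]])

```text
clock: 5.22
eef_pos: [488.1, 246.2, 246.1]
tcp_rot: [-3.14, 0.002, 1.38]
contact_force: [0.2, 0.6, -1.4]
opening: 0.239
grasp_force: 68.6
```

```bash
python3 - <<'E'
from h import *
import pickle
s=telemetry.sense(); d=optics.grab_frame("wrist"); pickle.dump((s,d),open('w4.pkl','wb')); np.set_printoptions(precision=2,suppress=True)
print(s["eef_pos"],s["tcp_rot"],s["contact_force"])
R=Ro.from_euler('xyz',s["tcp_rot"]).as_matrix(); print("pred flange off",R.T@(np.array([487.6,248.15,118])-s["eef_pos"]))
t=cv2.resize(d["color"][165:225,247:327],None,fx=10,fy=10,interpolation=cv2.INTER_CUBIC)
S=optics.grab_frame("scene")["color"]; T=optics.grab_frame("side")["color"]
save(t,"w4.png")
save(np.hstack([cv2.resize(S[150:230,375:455],(400,400),interpolation=cv2.INTER_CUBIC),cv2.resize(T[85:165,185:265],(400,400),interpolation=cv2.INTER_CUBIC)]),"w4b.png")
E
```

```text
[488.09 246.2  246.13] [-3.14  0.    1.38] [ 0.22  0.6  -1.42]
pred flange off [  2.11  -0.58 128.13]
```

View pics/w4.png

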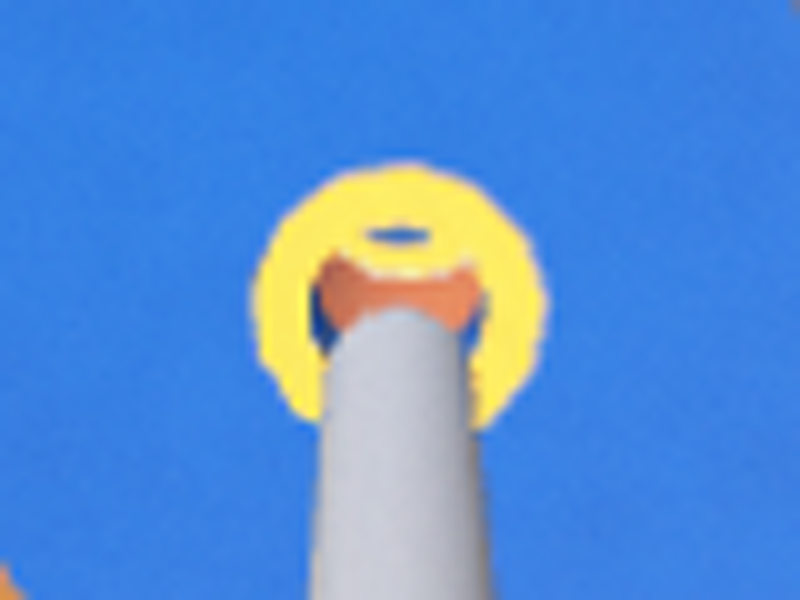

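View pics/w4b.png

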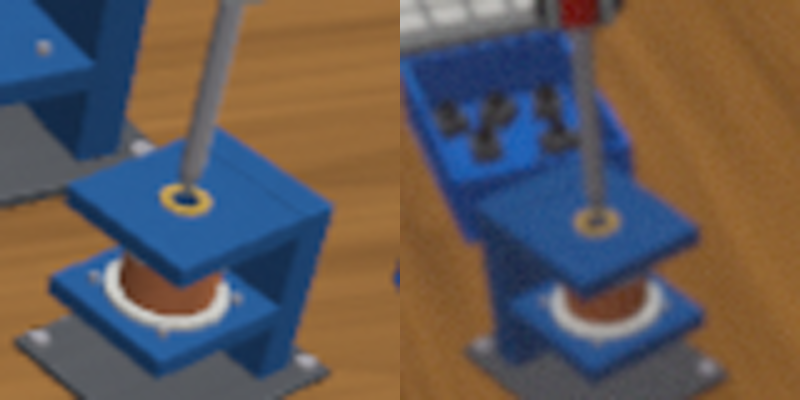

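Nose tip centred left/right on the flange (crop x≈398 vs 400); the copper and hole are visible through the mouth. I check the fore-aft offset numerically.

```bash
python3 - <<'E'
from h import *
import pickle
s,d=pickle.load(open('w4.pkl','rb')); np.set_printoptions(precision=2,suppress=True)
im=d["color"].astype(int); m=((im[...,0]>190)&(im[...,1]>170)&(im[...,2]<140)); m[:165]=0;m[225:]=0;m[:,:260]=0;m[:,315:]=0
y,x=np.nonzero(m); print(x.min(),x.max(),y.min(),y.max())
h,_=cv2.findContours(m.astype(np.uint8),cv2.RETR_EXTERNAL,cv2.CHAIN_APPROX_NONE); h=max(h,key=len)[:,0].astype(float)
# fit: outer contour = circle r 12.5 at depth 128.1 centre (a,b), using top part only
H=h[h[:,1]<200]
H=H[np.hypot(H[:,0]-286.6,H[:,1]-195.4)>12]
P=np.array([(lambda o,v:(o+v*(128.13-o[2])/v[2])[:2])(*wray(d,q)) for q in H])
q=least_squares(lambda c:np.hypot(*(P-c[:2]).T)-c[2],[0,0,12.5]).x; print("flange tool",q,len(H))
o,v=wray(d,(286.3,195.3)); print("tip edge",(o+v*(118.9-o[2])/v[2]))
E
```

```text
273 300 182 207
flange tool [ 1.87 -0.74 11.64] 47
tip edge [  4.2  -0.7 118.9]
```

Request:
play_rows(dp=[[0.03,0,0],[0.03,0,0.15],[0.03,0,0.3],[0.03,0,0.45],[0.03,0,0.6]], rot=[[0,0,0],[0,0,0],[0,0,0],[0,0,0],[0,0,0]])

```text
clock: 5.78
eef_pos: [488.7, 248.7, 222.5]
tcp_rot: [-3.141, 0.0, 1.38]
contact_force: [-0.4, -0.4, -1.3]
opening: 0.241
grasp_force: 68.6
```

Request:
play_rows(dp=[[0,0,0],[0,0,0]], rot=[[0,0,0],[0,0,0]])

```text
clock: 5.95
eef_pos: [488.6, 248.7, 222.6]
tcp_rot: [-3.141, 0.001, 1.38]
contact_force: [-0.6, -0.7, -1.7]
opening: 0.239
grasp_force: 68.6
```

Request:
play_rows(dp=[[0,0,0.2],[0,0,0.4],[0,0,0.6],[0,0,0.8],[0,0,0.95]], rot=[[0,0,0],[0,0,0],[0,0,0],[0,0,0],[0,0,0]])

```text
clock: 6.37
eef_pos: [488.6, 248.7, 184.0]
tcp_rot: [-3.141, 0.001, 1.38]
contact_force: [-1.3, -0.8, -0.4]
opening: 0.235
grasp_force: 68.7
```

Request:
play_rows(dp=[[0,0,0],[0,0,0]], rot=[[0,0,0],[0,0,0]])

```text
clock: 6.53
eef_pos: [488.7, 248.7, 184.7]
tcp_rot: [-3.141, 0.001, 1.38]
contact_force: [-2.2, -1.0, -1.9]
opening: 0.239
grasp_force: 68.6
```

Request:
play_rows(dp=[[0,0,0.1],[0,0,0.2],[0,0,0.3],[0,0,0.4],[0,0,0.4]], rot=[[0,0,0],[0,0,0],[0,0,0],[0,0,0],[0,0,0]])

```text
clock: 6.95
eef_pos: [488.6, 248.7, 168.4]
tcp_rot: [-3.141, 0.001, 1.38]
contact_force: [-0.9, -2.2, -3.8]
opening: 0.239
grasp_force: 68.7
```

Request:
play_rows(dp=[[0,0,0.15],[0,0,0.3],[0,0,0.45],[0,0,0.6],[0,0,0.68]], rot=[[0,0,0],[0,0,0],[0,0,0],[0,0,0],[0,0,0]])

```text
clock: 7.37
eef_pos: [488.5, 248.6, 141.1]
tcp_rot: [-3.141, 0.001, 1.38]
contact_force: [-2.7, -4.0, 1.6]
opening: 0.238
grasp_force: 69.0
```

Request:
play_rows(dp=[[0,0,0],[0,0,0],[0,0,0]], rot=[[0,0,0],[0,0,0],[0,0,0]])

```text
clock: 7.62
eef_pos: [488.5, 248.7, 141.7]
tcp_rot: [-3.141, 0.001, 1.38]
contact_force: [-3.2, -3.4, -4.0]
opening: 0.239
grasp_force: 68.7
```

```bash
python3 - <<'E'
from h import *
s=telemetry.sense(); print(s["eef_pos"],s["contact_force"],s["wrist_torque"],s["grasp_force"])
S=optics.grab_frame("scene")["color"]; W=optics.grab_frame("wrist")["color"]
save(np.hstack([cv2.resize(S[155:245,375:455],(400,450),interpolation=cv2.INTER_CUBIC),cv2.resize(W[150:330,207:367],(400,450),interpolation=cv2.INTER_CUBIC)]),"w5.png")
E
```

```text
[488.53320042 248.65347841 141.73650298] [-3.21724881 -3.35102816 -3.95868687] [-0.64227275  0.65290886  0.08090779] 68.66237998008728
```

View pics/w5.png

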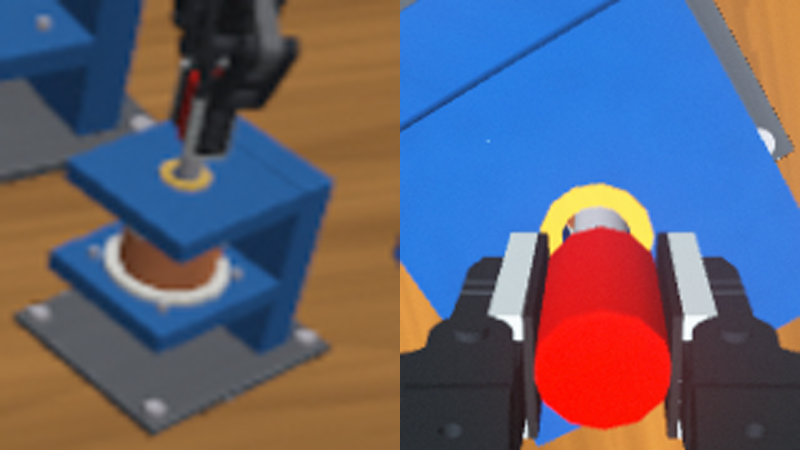

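```bash
python3 - <<'E'
from h import *
import pickle
a=pickle.load(open('w2.pkl','rb'))[1]["color"]; b=optics.grab_frame("wrist")["color"]
c=pickle.load(open('w4.pkl','rb'))[1]["color"]
for i in(a,c,b):
    j=i.astype(int)[220:340,240:340]; m=((j[...,0]>90)&(j[...,1]<70)&(j[...,2]<70)); y,x=np.nonzero(m); w=m.sum(1); print(y.min()+220,y.max()+220,x.min()+240,x.max()+240,w[::12])
E
```

```text
241 338 255 320 [ 0  0 24 44 47 51 54 54 33  2]
241 338 260 319 [ 0  0 25 44 48 52 55 54 35  0]
241 337 255 315 [ 0  0 25 43 48 52 55 54 34  0]
```

The knob sits in the grip exactly as it did after the lift, so the spindle hasn't slipped. The nose tip is at z≈23, so the taper ends at 35, below the arm's underside at 46 and 17 mm clear of the plate. The spool is in place.

```bash
python3 -c "
from rig import r
print(r.sign_off())"
```

```text
the job is handed in; nothing more can be done
None
```

I threaded the red-knobbed spindle through the upper bushing, copper spool and lower bushing and handed it in still gripped upright. By calculation the nose tip is about 17 mm above the base plate and the whole taper is below the lower arm, but the cameras could not see the nose there to confirm it.

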